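Mesh a hinge for pinning and hold it

TASK

Make the hinge ready for its pin to be tapped home: first lay the loose steel pin in the two V saddles of the jig, about midway, so that it lies in line with the barrel of the hinge leaf on the jamb block, and let go of it. Then pick up the loose hinge leaf, bring its knuckle into the gap between the two fixed knuckles from the robot's side, lying level, so that all the holes line up with the pin, and finish still holding it there, without forcing it. Leave the pin lying in its saddles and leave the hammer, oil can, loupe and marker alone.

Things in the scene. Friction and masses are not known exactly. Their poses are not given: they have to be found in the camera images.
- jamb_jig: Immovable jig: plywood base 18 mm thick (x -22 to 72, y -51 to 119 mm) with an oak jamb block (x -9 to 61, y -42 to 42, top 64 mm high) carrying the fixed dark steel hinge leaf, and the pin cradle on its +y side. Origin: on the bench under the middle of the hinge barrel; y along the barrel, +x away from the robot over the fixed leaf, z up.
- jamb_bore (a point): Point on the barrel axis, 73 mm above the bench, mid-way in the 30 mm gap between the two fixed knuckles (outside diameter 18, bore 10.5, each 15 mm long, barrel y -30 to 30 mm). The fixed leaf's plate begins 10.5 mm behind the axis (+x), the block's top reaches 9 mm in front of it (-x). Axes as the jig's.
- pin_seat (a point): Where the pin's middle belongs: on the barrel axis, 72 mm in +y of jamb_bore, 73 mm above the bench, mid-way between the two steel V saddles. These are 8 mm thick, 52 mm apart between centres (44 mm free between them, over a wooden foot 40 mm high), lips 20 mm apart in x and about 77 mm high. Axes as the jig's.
- hinge_pin: Loose hinge pin: plain bright steel rod, diameter 8, length 72 mm, both ends alike, 30 to 60 g, lying on the bench. Origin at its middle (4 mm above the bench when lying); its own y axis runs along the pin. It can roll.
- loose_leaf: Loose dark steel hinge leaf, 0.11 to 0.23 kg, lying level, right way up, on the wooden packing: plate 40 (x) x 60 (y) x 10 (z) mm with two countersunk holes, and one knuckle off its +x edge (outside diameter 18, bore 10.5, 26 mm long in y). Origin: middle of the plate's underside; z up. Plate and knuckle undersides are level. Its two ends, 60 mm apart in y, overhang the packing.
- packing: Offcut of pale wood on which the loose leaf lies at the start, 62 (x) x 36 (y) x 25 (z) mm, loose. Origin: middle of its underside.
- leaf_bore (a point): Middle of the loose leaf's knuckle bore: 30.5 mm in +x of the leaf's origin and 9 mm above its underside; the bore runs along the leaf's y. When the knuckle's underside is on the jamb block's top, it is at the height of the barrel axis. Axes as the leaf's.
- ball_hammer: Ball-pein hammer with wooden shaft, 216 mm long, lying left of the jig. Leave alone.
- oil_can: Red squeeze can, 52 mm wide, 147 mm tall, standing behind the jig. Leave alone.
- loupe: Folding loupe, 41 x 82 x 15 mm, lying between the jig and the robot. Leave alone.
- marker: Black and purple marker pen, 118 mm long, lying far left. Leave alone.

How it is judged:
On the way, in this order (a step that is already met when the one before it is completed fails the run):
1. the pin lies in both V saddles in line with the barrel, let go and at rest, while the loose leaf is not yet held (x of hinge_pin in the frame of pin_seat between -0.0025 and 0.0025 m and y of hinge_pin in the frame of pin_seat between -0.009 and 0.009 m and z of hinge_pin in the frame of pin_seat between -0.0025 and 0.0025 m and angle between the y axis of hinge_pin and the y axis of jamb_jig, either way round below 0.06 rad and linear speed of hinge_pin below 0.02 m/s and contact force between each of the arm, the fingers and hinge_pin below 0.1 N and contact force between the fingers and loose_leaf below 0.1 N), for 0.2 s.
2. the loose leaf is held by the fingers, well clear of the bench (contact force between the fingers and loose_leaf above 2 N and height (world z) of loose_leaf above 0.05 m), for 0.2 s.
At the end, for the whole second after the job is handed in: Pin at rest in both saddles: within 2.5 mm of the barrel axis, 9 mm of midway, 0.06 rad. Loose leaf gripped (over 2 N), still, level to 0.15 rad, on the robot's side; its bore within 2.5 mm of the barrel axis in x and z, 4 mm of the gap's middle, 0.07 rad; under 25 N on the jig (x of hinge_pin in the frame of pin_seat between -0.0025 and 0.0025 m and y of hinge_pin in the frame of pin_seat between -0.009 and 0.009 m and z of hinge_pin in the frame of pin_seat between -0.0025 and 0.0025 m and angle between the y axis of hinge_pin and the y axis of jamb_jig, either way round below 0.06 rad and linear speed of each of hinge_pin, loose_leaf below 0.02 m/s and contact force between each of the arm, the fingers and hinge_pin below 0.1 N and x of leaf_bore in the frame of jamb_bore between -0.0025 and 0.0025 m and y of leaf_bore in the frame of jamb_bore between -0.004 and 0.004 m and z of leaf_bore in the frame of jamb_bore between -0.0025 and 0.0025 m and angle between the y axis of loose_leaf and the y axis of jamb_jig, either way round below 0.07 rad and angle between loose_leaf's own z axis and vertical below 0.15 rad and x of loose_leaf in the frame of jamb_bore below -0.02 m and contact force between the fingers and loose_leaf above 2 N and contact force between loose_leaf and jamb_jig below 25 N); the arm keeps its last pose, push and grip.
It fails at once if the hammer is pushed more than 25 mm (distance of ball_hammer from where it was at the start of the episode above 0.025 m).
It fails at once if the oil can is pushed more than 25 mm (distance of oil_can from where it was at the start of the episode above 0.025 m).
It fails at once if the loupe is pushed more than 25 mm (distance of loupe from where it was at the start of the episode above 0.025 m).
It fails at once if the marker pen is pushed more than 25 mm (distance of marker from where it was at the start of the episode above 0.025 m).
It fails at once if the loose leaf is forced against the jig with more than 60 N (contact force between loose_leaf and jamb_jig above 60 N).
It also fails if it takes over 48 s, if anything falls off the work surface, if the arm or the gripper's body presses on something with over 40 N, if the wrist force passes 120 N, or if a joint passes its speed limit or range.

ROBOT

A 6-joint arm with a two-finger parallel gripper is mounted at the origin on a cart in front of the work surface, level with it; the furniture and walls round the work are solid. World frame = base frame: x ahead of the robot, y to its left, z up, the work surface at z = 0. Lengths are in m, angles in rad, forces in N, time in s.
With the tool pointing down it reaches from about 0.35 to 0.775 m from the base axis. Payload 7.3 kg.
Tool frame: the origin (TCP) lies on the mounting face of the last link; the fingertips stand 178 mm ahead of it and the grasp point (between the pads) lies 159 mm ahead of it (robot.grip_depth is the distance from the TCP to the grasp point, in m); z points along the fingers, y is the line along which they close (so a half turn about z gives the same grasp; the last joint's range is limited). The gripper opens to 92 mm and grips with 3 to 60 N. Pads are 19 mm wide; open, the fingers measure 130 mm over their backs; the gripper's body (75 mm by 190 mm) begins 47 mm behind the grasp point.
Start: joints at [1.049, 0.342, 1.524, -0, 1.275, -0.146], TCP at [0.193, 0.488, 0.405] pointing down, gripper open.
Joint ranges: [-2.53, 2.53], [-0.77, 2.02], [0.04, 2.7], [-1, 4.14], [0.28, 2.66], [-3.11, 3.11]. Speed limits (rad/s): [2.57, 2.57, 3.14, 3.14, 3.14, 3.14].

INTERFACE

Orientations are given as [roll, pitch, yaw] about the fixed x, y, z axes, in that order (R = Rz(yaw) Ry(pitch) Rx(roll)).
In Python, from cell import observe, cams, robot, models gives the robot as it stands.
- The arm moves only by the shell command python3 -m jog 'ROWS' [FORCE]. ROWS is JSON, a list of rows, each a list of 3 entries, a list of its own where there are three numbers: the shift along the tool's x, y, z each as a share of 0.4 m, from -1 to 1, then the turn about the tool's z as a share of pi rad, from -1 to 1, then the closure, from 0 (fully open) to 1 (shut). In form: [[[x, y, z], turn, jaw], ...]. A call has 1 to 12 rows; each row is the pose to reach, as a shift and turn from the pose commanded when the call began, along the tool's axes at that moment, turning the shorter way round; what a row does not reach only later rows make up. A row lasts 1/8 s, in which the tool goes at most 62.5 mm and 10.7 degrees, less where a joint would pass 70% of its speed; a pose out of reach is approached as far as the arm can. A call with a number of a shift or a turn outside -1 to 1 is refused whole. A call with a gripper value outside its range is refused whole. The fingers move at their own pace and stop on an object; FORCE is the grip in N (left out, the last holds). Time passes only in rows, so rows that repeat a pose let the fingers close. It gives the time, the measured TCP pose, the force, the opening and the grip force at its end, in the units of the state.
- observe(): the state, without advancing time (a new reading comes with each control period).
- cams.read_camera(name): name is "scene" or "side" or "wrist"; returns the picture (384x512x3 uint8, red, green, blue); there is no depth.
- cams.camera_model(name): a dict with "camera_matrix" (3x3 intrinsics, pixels), "k1" (the pictures are not rectified: a ray, as slopes to the right and down, at radius r is drawn at 1 + k1 r^2 times it, then the intrinsics apply), "pose" (4x4, takes a point from camera to world coordinates). Camera axes: x right, y down, z forward; pixel columns grow to the right and rows downward; lengths in m; the calibration is good to about 2 mm. A picture is of the moment at which its call begins: read the wrist's pose just before it. camera_model takes no time and is no camera call; for the wrist camera it gives the pose at the moment of the call.
- robot.hand_in(): hands the job in; it is judged then, once.
Trained networks look in the newest picture that a camera, given by its name, has taken for a name from the list of things; names that differ only in an ending like _2 or _b are one class to them, and where a whole thing is asked for, a point or a joint stands for the part that bears it (a point fixed in the world has none). Each returns a list of dicts, best first, with "confidence" (0 to 1); they miss things now and then, are a little off and sometimes report something else, mostly with a low value. They report only what shows in the picture. A call takes as long as a camera call.
- models.find_in(target, camera): "position" ([x, y, z] in m, in world coordinates, good to about 4 mm: the middle of the surface that is visible of it).
- models.pinpoint(target, camera): "position" ([x, y, z] in m, in world coordinates, good to about 4 mm: a listed point, or the origin of a listed thing).
The state is a dict: "time": time; "qpos": joint angles; "qvel": joint speeds; "joint_efforts": joint torques, N m; "tool_pos": TCP position; "tool_rot": TCP orientation; "contact_force": force on the tool from outside, world axes, zero at the start; "torque": the same for the moment, N m; "opening": finger opening in m; "grip_force": force on a finger pad.
Only numpy, scipy, OpenCV 4.12 (cv2) and the standard library are available. Lean on these libraries where they do the work, as an engineer would, in place of code of your own. Each camera call takes 0.05 s, during which the arm holds its last target. There are 200 camera calls.

## Working session

There is one attempt and no reset: what is moved stays moved. The work goes in short steps, Python scripts to look and compute and a shell command to move; the robot and the scene stay as the last step left them, time stands still between calls to the robot, and variables do not carry over. Pictures are saved under pics/ and viewed, at most 10 in all, crops included, and the job is handed in when it is done.

```bash
mkdir -p pics
python3 - <<'E'
from cell import observe,cams,robot,models
import cv2,numpy as np
s=observe();print(s['time'],s['tool_pos'],s['tool_rot'],s['opening'])
for c in ("scene","side"):
    im=cams.read_camera(c);cv2.imwrite(f'pics/{c}0.png',im[:,:,::-1])
    m=cams.camera_model(c);print(c,np.round(m['camera_matrix'],1).tolist(),m['k1'],np.round(m['pose'],3).tolist())
    for t in ("jamb_jig","jamb_bore","pin_seat","hinge_pin","loose_leaf","packing","leaf_bore","ball_hammer","oil_can","loupe","marker"):
        r=models.pinpoint(t,c); print(t,[(np.round(d['position'],4).tolist(),round(d['confidence'],2)) for d in r[:2]])
E
```

```text
0.0 [0.19259743 0.48825595 0.40405979] [-3.14011615e+00 -2.01775929e-04  2.76581743e+00] 0.09182661150613348
scene [[455.8, 0.0, 259.1], [0.0, 455.8, 190.2], [0.0, 0.0, 1.0]] -0.1661994130919935 [[0.748, -0.271, 0.605, -0.105], [-0.663, -0.322, 0.676, -0.625], [0.012, -0.907, -0.421, 0.538], [0.0, 0.0, 0.0, 1.0]]
jamb_jig [([0.5767, 0.0565, -0.0005], 0.84)]
jamb_bore [([0.572, 0.0522, 0.0763], 0.75)]
pin_seat [([0.5593, 0.1262, 0.0738], 0.81)]
hinge_pin [([0.4432, -0.1461, 0.0007], 0.64)]
loose_leaf [([0.4359, 0.2359, 0.0272], 0.9)]
packing [([0.4403, 0.2355, -0.0009], 0.79)]
leaf_bore [([0.4697, 0.2454, 0.0367], 0.67)]
ball_hammer [([0.622, 0.3738, -0.0016], 0.79), ([0.4391, 0.2341, 0.0011], 0.43)]
oil_can [([0.7238, 0.0071, -0.0], 0.55)]
loupe [([0.4346, 0.052, 0.0022], 0.57), ([0.5624, 0.124, 0.076], 0.34)]
marker [([0.4894, 0.4346, -0.0031], 0.53)]
side [[373.1, 0.0, 251.7], [0.0, 373.1, 190.3], [0.0, 0.0, 1.0]] -0.123086305452286 [[-0.995, -0.051, 0.084, 0.498], [-0.097, 0.361, -0.928, 1.166], [0.017, -0.931, -0.364, 0.502], [0.0, 0.0, 0.0, 1.0]]
jamb_jig [([0.5713, 0.0561, 0.0019], 0.57)]
jamb_bore [([0.574, 0.0512, 0.073], 0.65)]
pin_seat [([0.5583, 0.1264, 0.0737], 0.78), ([0.5721, 0.0546, 0.0746], 0.39)]
hinge_pin [([0.4386, 0.0485, 0.0017], 0.63)]
loose_leaf [([0.4389, 0.2339, 0.0227], 0.81)]
packing [([0.4396, 0.2342, 0.0067], 0.53)]
leaf_bore [([0.4712, 0.2429, 0.0352], 0.73)]
ball_hammer []
oil_can [([0.7251, 0.0061, 0.0015], 0.85), ([0.4411, 0.2315, 0.0241], 0.63)]
loupe [([0.4395, 0.05, 0.0003], 0.53)]
marker [([0.4935, 0.4327, -0.0023], 0.82)]
```

View pics/scene0.png

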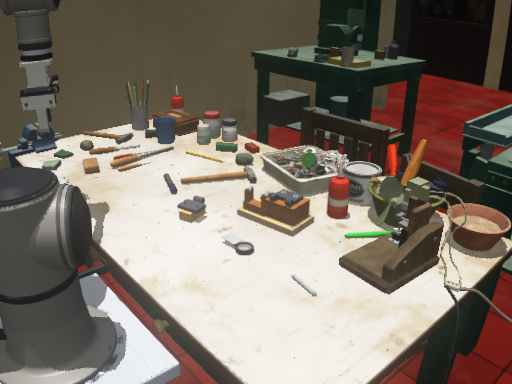

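View pics/side0.png

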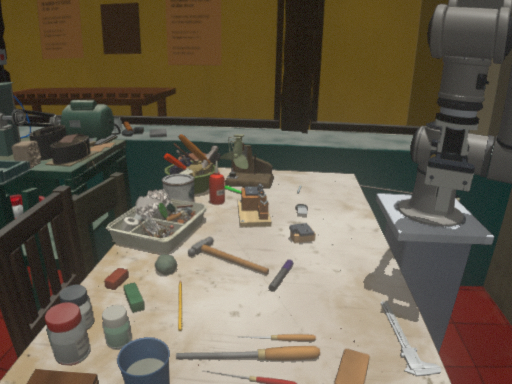

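The scene view shows the pin at about (304,285), the leaf on its packing at (192,207), the jig at (275,212), the loupe at (240,244) and the oil can at (338,197). The side view agrees: leaf at (302,232), jig at (254,207). Next I'll write a helper and take a wrist view.

```bash
cat > h.py <<'E'
from cell import observe,cams,robot,models
import cv2,numpy as np
from scipy.spatial.transform import Rotation as Rot
def plan(grasp,yaw):
    """share shift/turn from current pose to grasp point xyz, tool straight down with yaw of tool x"""
    s=observe();p=np.array(s['tool_pos']);R=Rot.from_euler('xyz',s['tool_rot'])
    t=np.array(grasp)+[0,0,robot.grip_depth]
    y0=s['tool_rot'][2]; d=-(yaw-y0)           # tool z points down
    d=(d+np.pi/2)%np.pi-np.pi/2                # half turn is the same grasp
    print('t',round(s['time'],2),'shift',np.round(R.inv().apply(t-p)/0.4,4).tolist(),'turn',round(d/np.pi,4),'yaw0',round(y0,4),'grasp now',np.round(p+R.apply([0,0,robot.grip_depth]),4),'q6',round(s['qpos'][5],2))
def snap(cam,name):
    m=cams.camera_model(cam);im=cams.read_camera(cam);cv2.imwrite(f'pics/{name}.png',im[:,:,::-1]);return im,m
def ray(m,uv):
    K=np.array(m['camera_matrix']);uv=np.atleast_2d(uv).astype(float)
    d=np.c_[(uv-K[:2,2])/[K[0,0],K[1,1]]];u=d.copy()
    for _ in range(20): u=d/(1+m['k1']*(u**2).sum(1,keepdims=True))
    T=np.array(m['pose']);return T[:3,3],np.c_[u,np.ones(len(u))]@T[:3,:3].T
def on_plane(m,uv,z):
    o,r=ray(m,uv);return o+r*((z-o[2])/r[:,2])[:,None]
def proj(m,P):
    T=np.array(m['pose']);c=(np.atleast_2d(P)-T[:3,3])@T[:3,:3];u=c[:,:2]/c[:,2:]
    u=u*(1+m['k1']*(u**2).sum(1,keepdims=True));K=np.array(m['camera_matrix']);return u*[K[0,0],K[1,1]]+K[:2,2]
E
python3 - <<'E'
from h import *
m=cams.camera_model('wrist');print(np.round(m['pose'],3).tolist(),np.round(m['camera_matrix'],1).tolist(),m['k1'])
plan([0.40,0.18,0.27],np.pi)
plan([0.41,-0.146,0.2],np.pi)
E
```

```text
[[0.366, 0.886, 0.285, 0.115], [0.931, -0.349, -0.111, 0.519], [0.001, 0.305, -0.952, 0.385], [0.0, 0.0, 0.0, 1.0]] [[334.3, 0.0, 260.0], [0.0, 334.3, 189.3], [0.0, 0.0, 1.0]] 0.03153319945606928
t 1.2 shift [-0.7651, -0.5269, -0.0612] turn -0.1196 yaw0 2.7658 grasp now [0.1927 0.4884 0.2455] q6 -0.15
t 1.2 shift [-1.0875, -1.2758, 0.1138] turn -0.1196 yaw0 2.7658 grasp now [0.1927 0.4884 0.2455] q6 -0.15
```

```bash
python3 -m jog '[[[-0.13,-0.1,-0.06],-0.02,0],[[-0.26,-0.2,-0.06],-0.04,0],[[-0.39,-0.3,-0.06],-0.06,0],[[-0.52,-0.4,-0.06],-0.08,0],[[-0.65,-0.5,-0.06],-0.1,0],[[-0.79,-0.6,-0.06],-0.12,0],[[-0.79,-0.6,-0.06],-0.12,0],[[-0.79,-0.6,-0.06],-0.12,0]]'
python3 - <<'E'
from h import *
im,m=snap('wrist','w1')
for t in ("jamb_bore","pin_seat","hinge_pin","loose_leaf","leaf_bore","packing","loupe"):
    r=models.pinpoint(t,'wrist'); print(t,[(np.round(d['position'],4).tolist(),round(d['confidence'],2),np.round(proj(m,d['position'])[0])) for d in r[:2]])
cv2.imwrite('pics/w1b.png',cv2.resize(im[:,:,::-1],(800,600),interpolation=cv2.INTER_CUBIC))
plan([.44,-.146,.15],np.pi)
E
```

```text
time: 2.2
tool_pos: [0.3993, 0.1478, 0.4287]
tool_rot: [3.142, 0.0, 3.139]
contact_force: [0.1, 0.0, -0.3]
opening: 0.0918
grip_force: 0.0
jamb_bore []
pin_seat [([0.5609, 0.1235, 0.0717], 0.65, array([239., 299.]))]
hinge_pin [([0.4374, -0.1472, 0.0037], 0.87, array([ 23., 183.])), ([0.5716, 0.0567, 0.0739], 0.61, array([183., 309.]))]
loose_leaf [([0.4412, 0.2303, 0.0278], 0.9, array([329., 191.]))]
leaf_bore [([0.4681, 0.2443, 0.0354], 0.84, array([340., 215.])), ([0.4409, 0.2282, 0.0266], 0.67, array([327., 191.]))]
packing [([0.4399, 0.2359, -0.0025], 0.89, array([329., 183.]))]
loupe [([0.4384, 0.0479, -0.0016], 0.76, array([182., 182.]))]
t 2.6 shift [-0.1026, -0.74, 0.2989] turn 0.0009 yaw0 -3.1388 grasp now [0.3981 0.1499 0.2696] q6 -1.39
```

View pics/w1b.png

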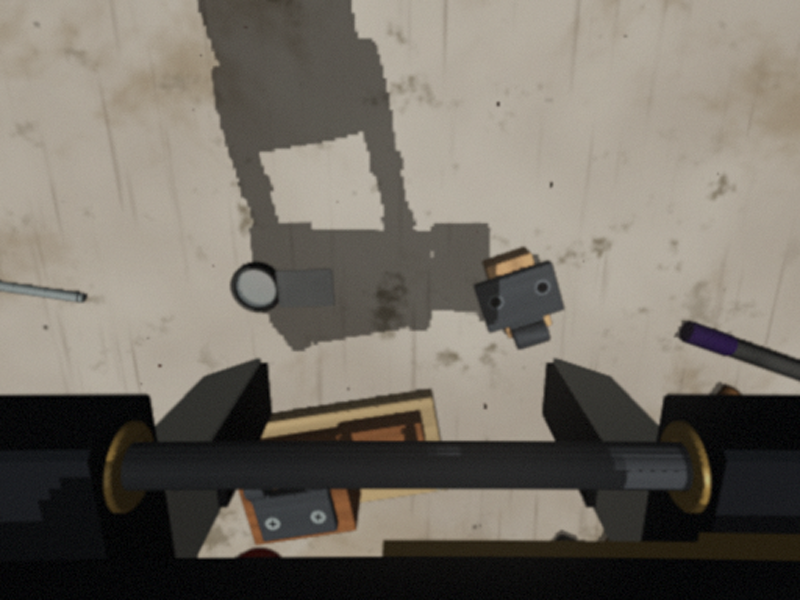

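The wrist view (800 px scale) shows the pin's right end at (84,297), the leaf plate with corners (476,293), (553,262), (563,306), (487,332), the jig's base front edge from (268,412) to (432,391), and the loupe at (257,287).

```bash
python3 -m jog '[[[-0.01,-0.12,0.02],0,0],[[-0.02,-0.25,0.05],0,0],[[-0.03,-0.37,0.08],0,0],[[-0.04,-0.5,0.1],0,0],[[-0.05,-0.62,0.14],0,0],[[-0.06,-0.74,0.18],0,0],[[-0.06,-0.74,0.2],0,0],[[-0.06,-0.74,0.2],0,0]]'
python3 - <<'E'
from h import *
m=cams.camera_model('wrist'); im=None
import numpy as np
# poses of previous picture: rebuild by shifting wrist pose
im,m=snap('wrist','w2')
r=models.pinpoint('hinge_pin','wrist');print([(np.round(d['position'],4).tolist(),round(d['confidence'],2)) for d in r[:2]])
s=observe()
# old camera pose: same orientation, shifted by tool displacement
mo=dict(m);T=np.array(m['pose']).copy();T[:3,3]+=np.array([0.3993,0.1478,0.4287])-s['tool_pos'];mo['pose']=T
f=512/800
e=on_plane(mo,np.array([[268,412],[432,391],[441,490]])*f,.018);print('base',e.round(4).tolist(),'yaw',np.arctan2(-(e[1]-e[0])[0],(e[1]-e[0])[1]),'side yaw',np.arctan2(*(e[2]-e[1])[[1,0]]))
l=on_plane(mo,np.array([[476,293],[553,262],[563,306],[487,332]])*f,.035);print('leaf',l.round(4).tolist(),l.mean(0));d=l[1]-l[0]+l[2]-l[3];print(np.arctan2(-d[0],d[1]));d=l[3]-l[0]+l[2]-l[1];print(np.arctan2(d[1],d[0]))
g=cv2.cvtColor(im,cv2.COLOR_RGB2GRAY)
uv=proj(m,r[0]['position'])[0];print('pin px',uv)
plan([.44,-.146,.1],np.pi)
E
```

```text
time: 3.6
tool_pos: [0.4227, -0.1461, 0.3481]
tool_rot: [3.14, -0.002, -3.14]
contact_force: [-1.4, 0.2, -0.3]
opening: 0.0918
grip_force: 0.0
[([0.4419, -0.1471, 0.002], 0.82)]
base [[0.5432, 0.0322, 0.018], [0.5236, 0.1697, 0.018], [0.6209, 0.1793, 0.018]] yaw 0.14161561932371527 side yaw 0.09795383480025381
leaf [[0.4328, 0.2003, 0.035], [0.4089, 0.2556, 0.035], [0.443, 0.2661, 0.035], [0.4641, 0.2101, 0.035]] [0.43718809 0.23303089 0.035     ]
0.38431784832432186
0.3003313927280003
pin px [258.39318985 187.50300323]
t 3.7 shift [-0.0426, -0.0011, 0.2246] turn 0.0009 yaw0 -3.1388 grasp now [ 0.423  -0.1456  0.1898] q6 -2.08
```

View pics/w2.png

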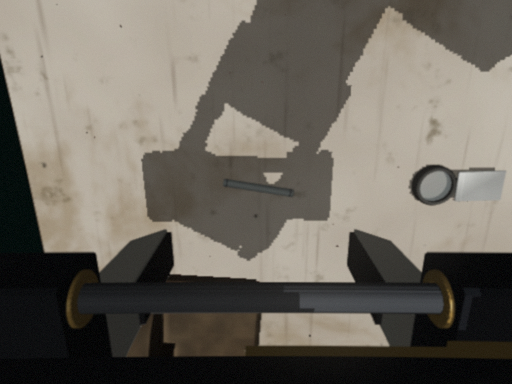

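The view shows the pin from (225,183) to (292,193), and the loupe well away at (434,185).

Run:
```python
from h import *
m=cams.camera_model('wrist')
im=cv2.imread('pics/w2.png').astype(int)
e=on_plane(m,[[225,183.5],[292,192.5]],.005);d=e[1]-e[0]
print(e.round(4).tolist(),e.mean(0),np.linalg.norm(d),'dir yaw',np.arctan2(d[1],d[0]))
plan([*e.mean(0)[:2],.09],np.arctan2(d[1],d[0]))
```

```text
[[0.438, -0.1808, 0.005], [0.4474, -0.1126, 0.005]] [ 0.44271944 -0.14672504  0.005     ] 0.06880261831406206 dir yaw 1.434491652367999
t 3.7 shift [-0.0493, -0.0029, 0.2496] turn -0.4557 yaw0 -3.1388 grasp now [ 0.423  -0.1456  0.1898] q6 -2.08
```

```bash
python3 -m jog '[[[-0.05,0,0.04],0.06,0],[[-0.05,0,0.08],0.12,0],[[-0.05,0,0.12],0.18,0],[[-0.05,0,0.15],0.24,0],[[-0.05,0,0.18],0.3,0],[[-0.05,0,0.2],0.36,0.3],[[-0.05,0,0.22],0.42,0.5],[[-0.05,0,0.25],0.48,0.5],[[-0.05,0,0.25],0.544,0.5],[[-0.05,0,0.25],0.544,0.5],[[-0.05,0,0.25],0.544,0.5]]' 20
python3 - <<'E'
from h import *
im,m=snap('wrist','w3')
r=models.pinpoint('hinge_pin','wrist');print([(np.round(d['position'],4).tolist(),round(d['confidence'],2),proj(m,d['position'])) for d in r[:2]])
plan([.4427,-.1467,.021],1.434)
E
```

```text
time: 5.08
tool_pos: [0.4431, -0.1462, 0.2492]
tool_rot: [3.141, 0.0, 1.438]
contact_force: [0.1, -0.5, -0.0]
opening: 0.0462
grip_force: 0.0
[([0.4392, -0.148, 0.0039], 0.73, array([[254.37008784, 206.59553662]]))]
t 5.17 shift [-0.0006, -0.0008, 0.1722] turn 0.0009 yaw0 1.4367 grasp now [ 0.4431 -0.1465  0.0899] q6 -0.35
```

View pics/w3.png

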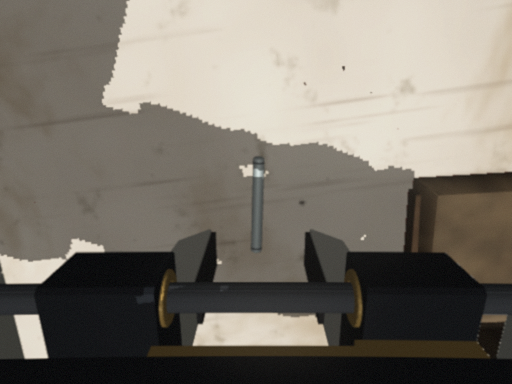

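The view shows the pin from (258,159) to (257,249), centred between the fingers. A brown object has its edge at about column 412.

Run:
```python
from h import *
m=cams.camera_model('wrist')
e=on_plane(m,[[258.5,159],[256.7,249]],.005);d=e[1]-e[0]
print(e.round(4).tolist(),e.mean(0),np.linalg.norm(d),np.arctan2(d[1],d[0]))
for z in (0,.04,.08): print(on_plane(m,[[408,180],[412,320]],z).round(3).tolist())
sc=cams.camera_model('scene'); print(on_plane(sc,[[341,262],[388,290],[412,277]],0).round(3).tolist())
plan([*e.mean(0)[:2],.021],1.434)
```

```text
[[0.4467, -0.1137, 0.005], [0.4362, -0.1814, 0.005]] [ 0.44143295 -0.14757295  0.005     ] 0.0685592111170794 -1.7247201378000216
[[0.55, -0.144, 0.0], [0.552, -0.264, 0.0]]
[[0.533, -0.13, 0.04], [0.535, -0.229, 0.04]]
[[0.516, -0.116, 0.08], [0.518, -0.194, 0.08]]
[[0.562, -0.143, 0.0], [0.555, -0.268, 0.0], [0.629, -0.277, 0.0]]
t 5.17 shift [-0.0032, -0.0037, 0.1722] turn 0.0009 yaw0 1.4367 grasp now [ 0.4431 -0.1465  0.0899] q6 -0.35
```

```bash
python3 -m jog '[[[-0.003,-0.003,0.1],0.004,0.5],[[-0.003,-0.003,0.16],0.004,0.5],[[-0.003,-0.003,0.172],0.004,0.6],[[-0.003,-0.003,0.172],0.004,0.8],[[-0.003,-0.003,0.172],0.004,1],[[-0.003,-0.003,0.172],0.004,1],[[-0.003,-0.003,0.172],0.004,1],[[-0.003,-0.003,0.172],0.004,1]]' 20; python3 -m jog '[[[0,0,-0.1],0,1],[[0,0,-0.25],0,1],[[0,0,-0.4],0,1],[[0,0,-0.4],0,1]]'
python3 -c "
from h import *
plan([.52,.12,.29],1.74)"
```

```text
time: 6.18
tool_pos: [0.4417, -0.1479, 0.1805]
tool_rot: [3.14, 0.0, 1.421]
contact_force: [0.4, 0.6, 5.8]
opening: 0.007
grip_force: 20.0
time: 6.68
tool_pos: [0.4424, -0.1482, 0.3442]
tool_rot: [3.132, 0.003, 1.421]
contact_force: [-0.1, -0.4, -0.6]
opening: 0.0076
grip_force: 20.0
t 6.67 shift [0.6911, 0.0945, -0.2639] turn -0.1014 yaw0 1.4213 grasp now [ 0.4437 -0.1489  0.185 ] q6 -0.34
```

```bash
python3 -m jog '[[[0.13,0.04,-0.06],-0.02,1],[[0.27,0.08,-0.12],-0.04,1],[[0.41,0.12,-0.19],-0.06,1],[[0.55,0.16,-0.19],-0.08,1],[[0.68,0.2,-0.19],-0.1,1],[[0.68,0.2,-0.19],-0.1,1],[[0.68,0.2,-0.19],-0.1,1],[[0.68,0.2,-0.19],-0.1,1]]'
python3 - <<'E'
from h import *
im,m=snap('wrist','w4')
for t in ("jamb_bore","pin_seat","hinge_pin"):
    r=models.pinpoint(t,'wrist'); print(t,[(np.round(d['position'],4).tolist(),round(d['confidence'],2),proj(m,d['position'])[0].round(1)) for d in r[:2]])
cv2.imwrite('pics/w4b.png',cv2.resize(im[:,:,::-1],(800,600),interpolation=cv2.INTER_CUBIC))
plan([.56,.125,.1],1.74)
E
```

```text
time: 7.68
tool_pos: [0.5609, 0.1081, 0.4154]
tool_rot: [-3.14, 0.0, 1.734]
contact_force: [0.3, -0.8, -0.5]
opening: 0.0073
grip_force: 20.0
jamb_bore [([0.5729, 0.0563, 0.0727], 0.75, array([263.4, 219.1]))]
pin_seat [([0.5597, 0.1214, 0.0724], 0.97, array([261.2, 156.6])), ([0.4429, 0.2263, 0.0258], 0.51, array([162.6,  25.4]))]
hinge_pin [([0.5578, 0.1108, 0.2386], 0.83, array([255.1, 243.5]))]
t 7.88 shift [0.0415, 0.0041, 0.3923] turn -0.0019 yaw0 1.7339 grasp now [0.5611 0.1083 0.2569] q6 -0.11
```

View pics/w4b.png

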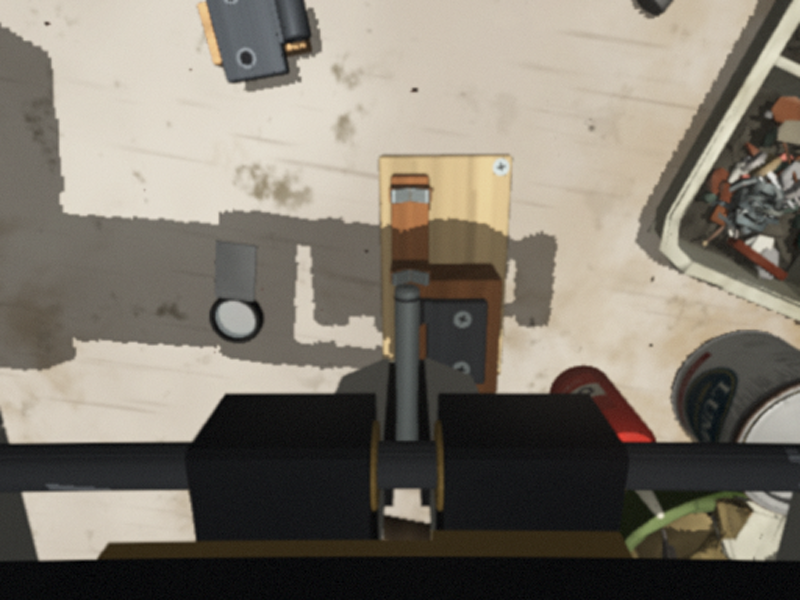

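The wrist view shows the jig base's far edge from (380,155) to (512,155), the saddles at about (410,190) and (410,277), and the held pin from (405,290) to (408,440). I'll crop it for precise pixels.

Run:
```python
import cv2
im=cv2.imread('pics/w4.png')[90:250,230:345]
im=cv2.convertScaleAbs(cv2.resize(im,None,fx=3.75,fy=3.75,interpolation=cv2.INTER_CUBIC),alpha=1.6,beta=20)
for k in range(0,160,20): cv2.line(im,(0,int(k*3.75)),(6,int(k*3.75)),(0,0,255),1);cv2.putText(im,str(90+k),(8,int(k*3.75)+4),0,.35,(0,0,255))
for k in range(0,115,20): cv2.line(im,(int(k*3.75),0),(int(k*3.75),6),(0,0,255),1);cv2.putText(im,str(230+k),(int(k*3.75),16),0,.35,(0,0,255))
cv2.imwrite('pics/w4c.png',im)
```

```text
(no output)
```

View pics/w4c.png

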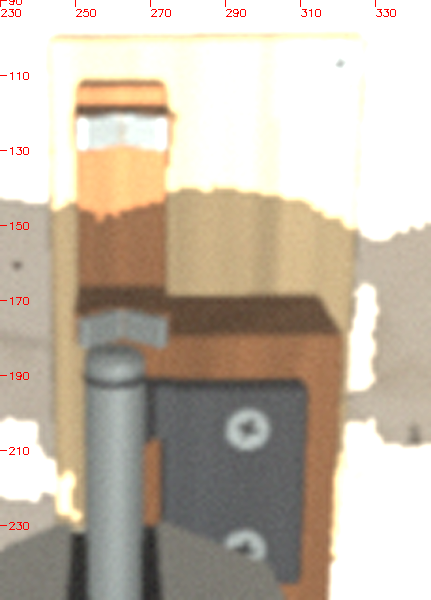

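The crop shows the far base corners at px (243.3,99.6) and (326.3,99.9), saddle lips at (250.5,120.7) and (275,121), V centres at about column 262.5, and the block's top corner at (322,178.8). I'll fit the jig pose from these.

```bash
cat > fit.py <<'E'
from h import *
from scipy.optimize import least_squares
m=cams.camera_model('wrist')
c=lambda u,v:(230+u/3.75,90+v/3.75)
# jig point, crop pixel, use(u,v)
L=[((-22,119,18),(50,36),1,1),((72,119,18),(361,37),1,1),((-22,20,18),(57.5,500),1,0),
((0,102,77),(122.5,117),1,0),((0,94,77),(122.5,151),1,1),((0,50,77),(122.5,310),1,0.5),((0,42,77),(122.5,346),1,1),
((61,42,64),(345,333),1,1),((50.5,30,74),(305,381),.5,.5),((10.5,15,74),(162,440),.5,0)]
P=np.array([l[0] for l in L])/1e3;U=np.array([c(*l[1]) for l in L]);W=np.array([l[2:] for l in L])
def W2(q):
    C,S=np.cos(q[2]),np.sin(q[2]);return P@np.array([[C,S,0],[-S,C,0],[0,0,1]])+[q[0],q[1],0]
r=least_squares(lambda q:((proj(m,W2(q))-U)*W).ravel(),[.573,.055,.17],loss='soft_l1')
q=r.x;print('jig',q.round(4));print((proj(m,W2(q))-U).round(1).tolist())
C,S=np.cos(q[2]),np.sin(q[2]);seat=np.array([q[0]-S*.072,q[1]+C*.072]);print('seat',seat.round(4))
E
cat >> fit.py <<'E'
# pin: axis points in image; height guess
for zp in (.236,.2395,.243):
    e=on_plane(m,[c(117,352),c(117,600)],zp);w=e[1]-e[0]
    b=on_plane(m,[c(85,500),c(146,500)],zp);print(zp,'end',e[0].round(4),'dir yaw',np.arctan2(-w[1],-w[0])-np.pi/2,'diam',np.linalg.norm(b[1]-b[0]))
s=observe();print(np.array(s['tool_pos']).round(4),s['tool_rot'][2]-np.pi/2)
E
python3 fit.py
```

```text
jig [0.5732 0.0554 0.1683]
[[-1.2, 0.0], [2.0, -0.7], [-1.5, -37.1], [0.1, 0.2], [0.1, -0.2], [0.2, 2.2], [0.2, 0.3], [-0.2, -0.1], [1.3, 1.3], [-0.1, -0.5]]
seat [0.5611 0.1264]
0.236 end [0.5562 0.1426 0.236 ] dir yaw 0.1652656118674165 diam 0.00846149947728838
0.2395 end [0.556  0.1436 0.2395] dir yaw 0.16526561186741828 diam 0.008276719882371228
0.243 end [0.5558 0.1446 0.243 ] dir yaw 0.16526561186741406 diam 0.008091940287454077
[0.5611 0.1083 0.4161] 0.16308576062600366
```

```bash
python3 -c "
from h import *
plan([.5611,.1264,.108],1.739)"
```

```text
t 7.88 shift [0.0445, 0.0074, 0.3723] turn -0.0016 yaw0 1.7339 grasp now [0.5611 0.1083 0.2569] q6 -0.11
```

```bash
python3 -m jog '[[[0.045,0.007,0.1],-0.002,1],[[0.045,0.007,0.22],-0.002,1],[[0.045,0.007,0.32],-0.002,1],[[0.045,0.007,0.372],-0.002,1],[[0.045,0.007,0.372],-0.002,1],[[0.045,0.007,0.372],-0.002,1]]'
python3 - <<'E'
from h import *
im,m=snap('wrist','w5')
plan([.5611,.1264,.0915],1.739)
cv2.imwrite('pics/w5b.png',cv2.resize(im[60:330,150:400,::-1],None,fx=2.2,fy=2.2,interpolation=cv2.INTER_CUBIC))
E
```

```text
time: 8.62
tool_pos: [0.5614, 0.1272, 0.2683]
tool_rot: [3.14, 0.0, 1.741]
contact_force: [-0.5, 0.4, 0.0]
opening: 0.0071
grip_force: 20.0
t 8.68 shift [-0.0021, -0.0014, 0.0447] turn 0.0008 yaw0 1.7414 grasp now [0.5619 0.1274 0.1094] q6 -0.08
```

View pics/w5b.png

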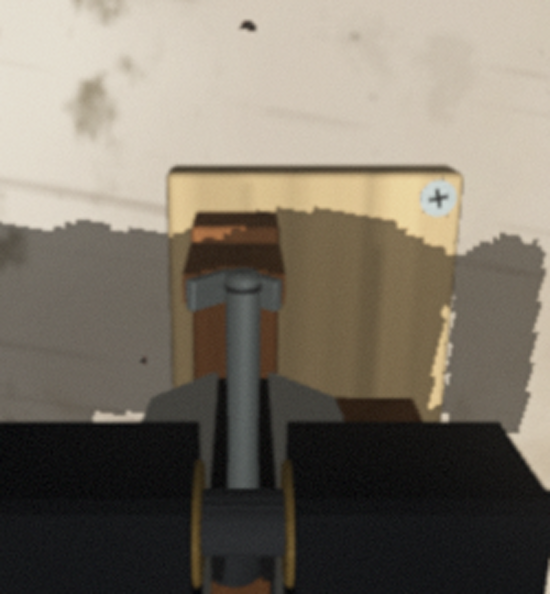

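The pin's far end sits above the far saddle (crop column 242, saddle centre about 236), roughly 1.5 mm too far in +x, so I'll correct that while lowering.

```bash
python3 -m jog '[[[-0.002,-0.004,0.02],0,1],[[-0.002,-0.004,0.035],0,1],[[-0.002,-0.004,0.042],0,1],[[-0.002,-0.004,0.045],0,1],[[-0.002,-0.004,0.045],0,1]]'
```

```text
time: 9.3
tool_pos: [0.5596, 0.1264, 0.2494]
tool_rot: [3.141, -0.0, 1.742]
contact_force: [-1.5, -0.3, 2.0]
opening: 0.007
grip_force: 20.0
```

```bash
python3 -m jog '[[[0,0,0.001],0,0.95],[[0,0,0.001],0,0.88],[[0,0,0.001],0,0.75],[[0,0,0.001],0,0.7],[[0,0,0.001],0,0.7],[[0,0,-0.05],0,0.7],[[0,0,-0.15],0,0.5],[[0,0,-0.3],0,0.3],[[0,0,-0.4],0,0],[[0,0,-0.4],0,0]]'
python3 - <<'E'
from h import *
im,m=snap('wrist','w6')
for t in ("hinge_pin","loose_leaf","leaf_bore"):
    r=models.pinpoint(t,'wrist'); print(t,[(np.round(d['position'],4).tolist(),round(d['confidence'],2),proj(m,d['position'])[0].round(1)) for d in r[:2]])
plan([.415,.22,.23],1.74)
cv2.imwrite('pics/w6b.png',cv2.resize(im[:,:,::-1],(800,600),interpolation=cv2.INTER_CUBIC))
E
```

```text
time: 10.55
tool_pos: [0.5599, 0.1264, 0.4128]
tool_rot: [3.134, 0.001, 1.742]
contact_force: [0.1, -0.6, -0.9]
opening: 0.063
grip_force: 0.0
hinge_pin [([0.5578, 0.1266, 0.0714], 0.94, array([255.2, 169.5]))]
loose_leaf [([0.4436, 0.2296, 0.0263], 0.64, array([159.8,  40.5])), ([0.5581, 0.1227, 0.0723], 0.39, array([254.8, 173.5]))]
leaf_bore [([0.4678, 0.2442, 0.0307], 0.9, array([184.6,  28.7]))]
t 10.75 shift [0.2921, -0.3155, 0.0466] turn 0.0005 yaw0 1.7416 grasp now [0.5588 0.1263 0.2482] q6 -0.08
```

View pics/w6b.png

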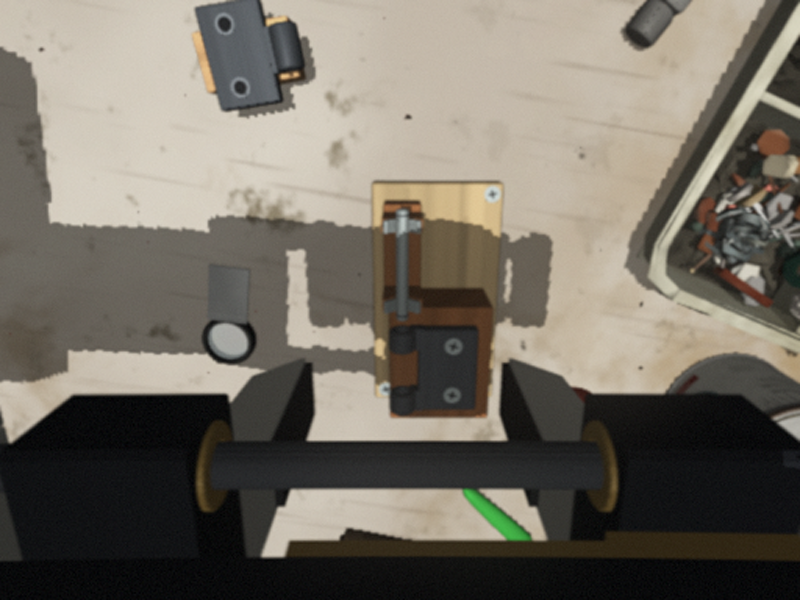

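The pin lies in both saddles, from (403,208) to (402,320), in line with the fixed knuckles at (402,338) and (402,400). Next is the leaf.

Run:
```python
from h import *
m=cams.camera_model('wrist');f=.64
l=on_plane(m,np.array([[196,8],[262,0],[279,100],[221,110]])*f,.035);print(l.round(4).tolist())
d=l[2]-l[3];print('x-dir yaw',np.arctan2(d[1],d[0]));d=l[0]-l[3]+0;print('y',np.arctan2(-d[0],d[1]))
print('pin ends',on_plane(m,np.array([[403,209],[402,319]])*f,.077).round(4).tolist())
print('knuckles',on_plane(m,np.array([[402,339],[402.5,401]])*f,.082).round(4).tolist())
plan([.437,.233,.15],.34)
```

```text
[[0.4092, 0.2527, 0.035], [0.4474, 0.2639, 0.035], [0.4623, 0.2106, 0.035], [0.4269, 0.1982, 0.035]]
x-dir yaw 0.33561778416824617
y 0.314292687966765
pin ends [[0.5501, 0.1629, 0.077], [0.5612, 0.0944, 0.077]]
knuckles [[0.5632, 0.083, 0.082], [0.571, 0.0399, 0.082]]
t 10.75 shift [0.3147, -0.2552, 0.2464] turn 0.4461 yaw0 1.7416 grasp now [0.5588 0.1263 0.2482] q6 -0.08
```

```bash
python3 -m jog '[[[0.06,-0.05,0],0.055,0],[[0.12,-0.1,0],0.11,0],[[0.18,-0.15,0.05],0.165,0],[[0.24,-0.2,0.1],0.22,0],[[0.3,-0.255,0.15],0.275,0],[[0.314,-0.255,0.2],0.33,0],[[0.314,-0.255,0.246],0.385,0],[[0.314,-0.255,0.246],0.44,0],[[0.314,-0.255,0.246],0.446,0],[[0.314,-0.255,0.246],0.446,0],[[0.314,-0.255,0.246],0.446,0]]'
python3 - <<'E'
from h import *
im,m=snap('wrist','w7')
for t in ("loose_leaf","leaf_bore","packing"):
    r=models.pinpoint(t,'wrist'); print(t,[(np.round(d['position'],4).tolist(),round(d['confidence'],2),proj(m,d['position'])[0].round(1)) for d in r[:2]])
g=cv2.cvtColor(im,cv2.COLOR_RGB2GRAY)
c=proj(m,[.437,.233,.035])[0];print('c',c,[int(x) for x in g[int(c[1]),int(c[0])-70:int(c[0])+70:5]]);print([int(x) for x in g[int(c[1])-70:int(c[1])+60:5,int(c[0])+8]])
plan([.437,.233,.15],.34)
E
```

```text
time: 12.12
tool_pos: [0.4377, 0.2328, 0.3107]
tool_rot: [-3.142, 0.0, 0.342]
contact_force: [1.2, 0.6, 0.1]
opening: 0.0918
grip_force: 0.0
loose_leaf [([0.4425, 0.229, 0.0253], 0.62, array([266.2, 183.3]))]
leaf_bore [([0.4677, 0.2438, 0.034], 0.89, array([259.6, 151.2]))]
packing []
c [259.419254   191.33238318] [93, 90, 93, 81, 92, 90, 97, 54, 39, 39, 22, 55, 39, 40, 40, 40, 43, 40, 49, 22, 55, 41, 94, 96, 101, 97, 98, 98]
[90, 94, 92, 91, 51, 33, 40, 41, 29, 40, 40, 41, 41, 38, 43, 43, 43, 40, 49, 87, 97, 94, 96, 98, 101, 100]
t 12.32 shift [-0.0014, -0.0011, 0.0041] turn 0.0004 yaw0 0.3411 grasp now [0.4377 0.2328 0.1516] q6 1.56
```

```bash
cat > leaf.py <<'E'
from h import *
im=cv2.imread('pics/w7.png');m=cams.camera_model('wrist')
g=cv2.GaussianBlur(cv2.cvtColor(im,cv2.COLOR_BGR2GRAY),(3,3),0)
b=(g<67).astype(np.uint8);b[240:]=0
n,lab,st,_=cv2.connectedComponentsWithStats(b);k=lab[191,262] or lab[195,250];print(st[k])
b=(lab==k).astype(np.uint8);b=cv2.morphologyEx(b,cv2.MORPH_CLOSE,np.ones((9,9)))
w=b.sum(1)
for y in range(st[k][1],st[k][1]+st[k][3],2): x=np.where(b[y])[0];print(y,x.min(),x.max(),end='; ')
r=cv2.minAreaRect(np.argwhere(cv2.morphologyEx(b,cv2.MORPH_OPEN,np.ones((1,45))))[:,::-1].astype(np.float32));print('\nrect',r)
q=on_plane(m,cv2.boxPoints(r),.035);print(q.round(4).tolist(),q.mean(0))
for i in range(2): d=q[i+1]-q[i];print(np.linalg.norm(d[:2]),np.arctan2(d[1],d[0])%(np.pi/2))
E
python3 leaf.py
```

```text
[ 224  141   75   72 4392]
141 245 276; 143 239 279; 145 239 280; 147 244 279; 149 244 278; 151 244 278; 153 244 278; 155 244 278; 157 244 278; 159 244 278; 161 244 278; 163 226 280; 165 224 297; 167 224 298; 169 224 298; 171 224 298; 173 224 298; 175 224 298; 177 224 298; 179 224 297; 181 224 297; 183 224 297; 185 224 297; 187 224 297; 189 224 297; 191 224 297; 193 224 297; 195 224 297; 197 224 297; 199 224 296; 201 224 296; 203 224 296; 205 224 296; 207 225 295; 209 226 295; 211 239 294; 
rect ((261.0, 186.99998474121094), (73.99998474121094, 47.99999237060547), -0.0)
[[0.4113, 0.2547, 0.035], [0.4497, 0.267, 0.035], [0.4692, 0.2124, 0.035], [0.4317, 0.1975, 0.035]] [0.4404631  0.23290962 0.035     ]
0.04036487713515554 0.30939373037059514
0.05800618637458588 0.34230729047433917
```

```bash
python3 -m jog '[[[0.012,0.002,0.1],0.007,0],[[0.012,0.002,0.2],0.007,0],[[0.012,0.002,0.27],0.007,0],[[0.012,0.002,0.282],0.007,0],[[0.012,0.002,0.282],0.007,0.2],[[0.012,0.002,0.282],0.007,0.4],[[0.012,0.002,0.282],0.007,0.6],[[0.012,0.002,0.282],0.007,0.6],[[0.012,0.002,0.282],0.007,0.6]]' 35
```

```text
time: 13.45
tool_pos: [0.4427, 0.2337, 0.1987]
tool_rot: [-3.142, -0.001, 0.318]
contact_force: [-1.2, 0.0, 6.2]
opening: 0.0596
grip_force: 35.0
```

```bash
python3 -c "
from h import *
plan([.4424,.2335,.039],.32)"
```

```text
t 13.45 shift [-0.0009, 0.0003, 0.0012] turn -0.0005 yaw0 0.3184 grasp now [0.4429 0.2338 0.0395] q6 1.58
```

```bash
python3 -m jog '[[[0,0,-0.03],0,0.6],[[0,0,-0.1],0,0.6],[[0,0,-0.2],0,0.6],[[0,0,-0.3],0,0.6],[[0,0,-0.3],0,0.6],[[0,0,-0.3],0,0.6]]'
python3 -c "
from h import *
plan([.5124,.0449,.14],.168)"
```

```text
time: 14.2
tool_pos: [0.442, 0.2335, 0.3175]
tool_rot: [-3.142, 0.001, 0.319]
contact_force: [0.7, 0.3, -0.9]
opening: 0.0601
grip_force: 35.0
t 14.2 shift [0.0195, 0.5029, 0.0457] turn 0.0479 yaw0 0.3185 grasp now [0.4419 0.2334 0.1583] q6 1.58
```

```bash
python3 -m jog '[[[0,0.1,0],0.01,0.6],[[0.005,0.2,0],0.02,0.6],[[0.01,0.3,0],0.03,0.6],[[0.015,0.4,0.01],0.04,0.6],[[0.02,0.503,0.03],0.048,0.6],[[0.02,0.503,0.046],0.048,0.6],[[0.02,0.503,0.046],0.048,0.6],[[0.02,0.503,0.046],0.048,0.6]]'
python3 - <<'E'
from h import *
im,m=snap('wrist','w8')
for t in ("jamb_bore","leaf_bore","pin_seat","hinge_pin"):
    r=models.pinpoint(t,'wrist'); print(t,[(np.round(d['position'],4).tolist(),round(d['confidence'],2),proj(m,d['position'])[0].round(1)) for d in r[:2]])
s=observe();R=Rot.from_euler('xyz',s['tool_rot'])
print('predicted bore px',proj(m,np.array(s['tool_pos'])+R.apply([.0285,0,.1737-.009])),'jamb',proj(m,[.572,.055,.073]))
plan([.5124,.0449,.08],.168)
g=cv2.cvtColor(im,cv2.COLOR_RGB2GRAY)
np.set_printoptions(linewidth=250)
print(g[40:330:5,180:340:5])
E
```

```text
time: 15.2
tool_pos: [0.5127, 0.046, 0.2992]
tool_rot: [-3.141, 0.001, 0.169]
contact_force: [-0.0, -0.4, -1.0]
opening: 0.0598
grip_force: 35.0
jamb_bore [([0.575, 0.0574, 0.0702], 0.87, array([259.1, 115.5])), ([0.5733, 0.0561, 0.0015], 0.36, array([260.6, 109.7]))]
leaf_bore [([0.5372, 0.048, 0.1332], 0.57, array([264.7, 212.8]))]
pin_seat [([0.5596, 0.1214, 0.0723], 0.66, array([151.1, 122.8]))]
hinge_pin [([0.5605, 0.1239, 0.0717], 0.82, array([147.4, 120.5]))]
predicted bore px [[261.05158016 205.6919554 ]] jamb [[262.09847646 121.58332596]]
t 15.45 shift [-0.0018, 0.0016, 0.1515] turn 0.0002 yaw0 0.1687 grasp now [0.513  0.0456 0.1406] q6 1.34
[[227 226 220 ... 155 158 220]
 [213 213 206 ... 150 149 218]
 [199 199 195 ... 144 140 219]
 ...
 [ 35  21 235 ... 118 116  22]
 [ 44  27 233 ... 199 219  24]
 [101 229 232 ... 223 223 216]]
```

```bash
python3 -m jog '[[[-0.002,0.002,0.07],0,0.6],[[-0.002,0.002,0.13],0,0.6],[[-0.002,0.002,0.146],0,0.6],[[-0.002,0.002,0.146],0,0.6],[[-0.002,0.002,0.146],0,0.6]]'
python3 - <<'E'
from h import *
im,m=snap('wrist','w9')
for t in ("jamb_bore","leaf_bore"):
    r=models.pinpoint(t,'wrist'); print(t,[(np.round(d['position'],4).tolist(),round(d['confidence'],2),proj(m,d['position'])[0].round(1)) for d in r[:2]])
s=observe();R=Rot.from_euler('xyz',s['tool_rot']);np.savez('w9.npz',pose=m['pose'],tool=s['tool_pos'])
print(s['tool_pos'],s['tool_rot'],'pred bore px',proj(m,np.array(s['tool_pos'])+R.apply([.0285,0,.1737-.009])),'jamb',proj(m,[.572,.055,.073]))
o=(140,20);c=cv2.convertScaleAbs(cv2.resize(im[o[1]:o[1]+235,o[0]:o[0]+225,::-1],None,fx=2.5,fy=2.5,interpolation=cv2.INTER_CUBIC),alpha=1.7,beta=20)
for k in range(0,230,20):
    cv2.putText(c,'-%d'%(o[1]+k),(0,int(k*2.5)+4),0,.35,(0,0,255));cv2.putText(c,'|%d'%(o[0]+k),(int(k*2.5)-2,10),0,.35,(0,0,255))
cv2.imwrite('pics/w9b.png',c)
E
```

```text
time: 16.08
tool_pos: [0.5128, 0.0442, 0.2421]
tool_rot: [3.141, -0.002, 0.168]
contact_force: [-0.2, -0.3, -0.7]
opening: 0.0598
grip_force: 35.0
jamb_bore [([0.5721, 0.0497, 0.0716], 0.87, array([269.8, 138.1]))]
leaf_bore [([0.5386, 0.0491, 0.0782], 0.92, array([258.7, 211.9]))]
[0.51263473 0.04416295 0.24187133] [ 3.14135859e+00 -1.49783697e-03  1.67688442e-01] pred bore px [[259.90790729 206.47329399]] jamb [[258.1660032  136.80397978]]
```

View pics/w9b.png

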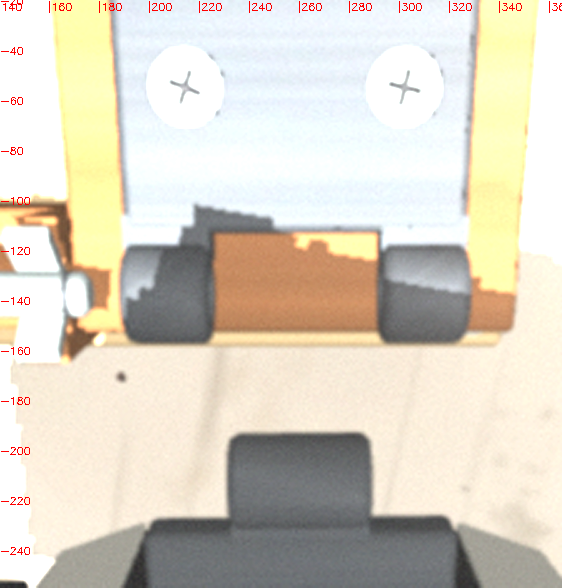

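The view shows the fixed knuckles with the gap from crop columns 213 to 380 (centre px 258.6) and rows 245–342. The loose knuckle spans columns 229–371 (centre px 260.0) with its front at row 433, parallel to the barrel. I'll solve the offsets now.

Run:
```python
from h import *
from scipy.optimize import brentq
z=np.load('w9.npz');m=dict(cams.camera_model('wrist'));m['pose']=z['pose'];T=z['tool'];yaw=.168
C,S=np.cos(yaw),np.sin(yaw);ex=np.array([C,S,0]);ey=np.array([-S,C,0]);a=np.linspace(0,2*np.pi,721)[:,None]
def circ(x,zc): return proj(m,np.array([T[0],T[1],0])+ex*x+[0,0,zc]+.009*(np.cos(a)*ex+np.sin(a)*[0,0,1]))
zl=T[2]-.1647
xb=brentq(lambda x:circ(x,zl)[:,1].min()-193.2,0,.06);print('bore tool x',xb,'z',zl)
for e,f,r in (('top','min',118.0),('bot','max',156.8)): print(e,'jamb tool x',brentq(lambda x:getattr(circ(x,.073)[:,1],f)()-r,.03,.1))
def ycol(col,x,zc): return brentq(lambda y:proj(m,np.array([T[0],T[1],0])+ex*x+ey*y+[0,0,zc])[0,0]-col,-.08,.08)
c=lambda u:140+u/2.5
# gap edges at knuckle top (z+9), leaf likewise
print('gap y',[round(ycol(c(u),.06,.08),4) for u in (213,380)],'leaf y',[round(ycol(c(u),xb,zl+.007),4) for u in (229,371)])
```

```text
bore tool x 0.025728736686918253 z 0.07717133214581295
top jamb tool x 0.05952699592985311
bot jamb tool x 0.06046892145735822
gap y [0.0148, -0.0137] leaf y [0.0126, -0.0128]
```

```bash
python3 -m jog '[[[0.02,-0.0013,0.003],0,0.6],[[0.04,-0.0013,0.006],0,0.6],[[0.055,-0.0013,0.007],0,0.6],[[0.065,-0.0013,0.007],0,0.6],[[0.075,-0.0013,0.007],0,0.6],[[0.075,-0.0013,0.007],0,0.6],[[0.075,-0.0013,0.007],0,0.6]]'
cat > chk.py <<'E'
import sys
from h import *
im,m=snap('wrist',sys.argv[1])
g=cv2.cvtColor(im,cv2.COLOR_RGB2GRAY).astype(int)
s=observe();print('t',s['time'],'tcp',np.round(s['tool_pos'],4),'F',np.round(s['contact_force'],1),np.round(s['tool_rot'],3))
for t in ("jamb_bore","leaf_bore"):
    r=models.pinpoint(t,'wrist'); print(t,[(np.round(d['position'],4).tolist(),round(d['confidence'],2),proj(m,d['position'])[0].round(1)) for d in r[:2]])
np.set_printoptions(linewidth=300,threshold=100000)
print('cols',np.arange(176,344,6))
for v in range(160,252,2): print(v,' '.join('%3d'%x for x in g[v,176:344:6]))
E
python3 chk.py w10
```

```text
time: 17.1
tool_pos: [0.5418, 0.0497, 0.2383]
tool_rot: [-3.141, 0.0, 0.168]
contact_force: [-0.4, -0.5, -1.0]
opening: 0.0597
grip_force: 35.0
t 17.15 tcp [0.5418 0.0497 0.2383] F [-0.1  0.3 -0.9] [-3.141  0.     0.168]
jamb_bore [([0.573, 0.0549, 0.0724], 0.68, array([260.1, 198.8]))]
leaf_bore [([0.567, 0.0553, 0.0721], 0.77, array([257.1, 210.3]))]
cols [176 182 188 194 200 206 212 218 224 230 236 242 248 254 260 266 272 278 284 290 296 302 308 314 320 326 332 338]
160 161 152  74  48  61  60  60  57  59  59  60  60  60  61  60  62  63  62  66  66  64  64  65  68  68  59  75  79
162 158 154  81  46  58  56  60  56  57  57  60  60  61  57  60  60  61  64  61  63  63  65  62  66  64  63  78  78
164 161 153  79  51  58  55  57  58  59  59  57  59  61  58  59  60  59  57  59  60  62  63  63  63  63  63  77  76
166 161 129  78  46  55  56  57  58  58  56  59  57  56  60  61  59  63  61  63  64  64  60  62  64  66  67  77  79
168 160 125  81  45  56  58  56  56  55  56  55  55  56  55  55  55  58  60  58  62  61  63  62  59  63  63  77  82
170 167 127  82  50  56  53  59  55  59  57  5
[... 4009 characters left out ...]
  86
240  88  86  86  73  52  53  56  56  56  55  55  58  55  55  55  58  57  55  58  57  57  60  58  61  59  60  86  88
242  86  85  87  47  55  59  58  57  55  56  56  55  56  57  56  56  59  60  59  58  59  55  59  62  57  38  84  89
244  86  86  87  27  51  58  57  56  53  57  56  58  58  57  54  57  59  58  59  60  61  62  59  61  55  27  87  85
246  90  83  88  21  53  58  57  55  57  58  57  56  58  58  58  58  61  55  61  58  57  59  61  58  56  19  85  84
248  88  87  85  23  51  57  59  57  59  57  57  57  54  58  58  59  58  60  59  58  59  61  60  57  51  17  87  87
250  87  85  87  18  49  57  58  55  59  57  57  55  54  56  56  58  59  57  55  59  60  56  58  56  54  21  83  85
```

```bash
python3 -m jog '[[[0.004,0,0],0,0.6],[[0.008,0,0],0,0.6],[[0.0105,0,0],0,0.6],[[0.0105,0,0],0,0.6],[[0.0105,0,0],0,0.6]]'
sed -i '/^print(.cols/,$d' chk.py
cat >> chk.py <<'E'
from scipy.ndimage import gaussian_filter1d as gf
for nm,a in (('L',(202,222)),('leaf',(240,282)),('R',(298,320))):
    p=g[170:232,a[0]:a[1]].mean(1);print(nm,' '.join('%d'%x for x in p[6:30]), 'from 176')
print('cols 220:',g[200:208,220:300].mean(0).round().astype(int).tolist())
E
python3 chk.py w11
```

```text
time: 17.88
tool_pos: [0.546, 0.0504, 0.2383]
tool_rot: [-3.141, 0.0, 0.168]
contact_force: [0.0, 0.0, -1.1]
opening: 0.0595
grip_force: 35.0
t 17.925 tcp [0.546  0.0504 0.2383] F [-0.6 -0.3 -1.1] [-3.141  0.     0.168]
jamb_bore []
leaf_bore [([0.5723, 0.0542, 0.0713], 0.95, array([261.3, 208.3]))]
L 56 56 55 56 56 57 56 56 57 57 56 56 56 57 57 57 55 47 37 36 38 41 43 44 from 176
leaf 57 57 57 57 58 58 58 57 58 58 55 52 60 77 81 79 70 47 34 34 36 39 41 42 from 176
R 60 60 60 60 61 61 61 61 61 61 61 61 62 62 62 62 59 51 40 39 41 43 44 45 from 176
cols 220: [48, 48, 48, 47, 44, 41, 42, 49, 60, 70, 63, 48, 44, 45, 50, 51, 50, 50, 51, 50, 50, 50, 50, 50, 51, 49, 49, 50, 50, 48, 49, 49, 49, 48, 50, 49, 48, 49, 48, 49, 50, 48, 48, 48, 48, 47, 48, 47, 48, 47, 48, 48, 47, 48, 47, 47, 47, 47, 47, 47, 47, 46, 47, 47, 47, 47, 46, 46, 58, 69, 64, 48, 42, 38, 40, 43, 48, 51, 52, 52]
```

```bash
python3 -m jog '[[[0,0,0.001],0,0.6],[[0,0,0.001],0,0.6],[[0,0,0.002],0,0.6],[[0,0,0.002],0,0.6]]'; python3 -c "
from h import *
s=observe();print(s['contact_force'],s['tool_pos'])"
```

```text
time: 18.52
tool_pos: [0.5461, 0.0504, 0.2375]
tool_rot: [-3.142, -0.0, 0.168]
contact_force: [-1.1, 0.0, -1.0]
opening: 0.0594
grip_force: 35.0
[-1.06574232  0.00394107 -0.96674623] [0.54606126 0.05038481 0.23751893]
```

```bash
python3 -m jog '[[[0,0,0.001],0,0.6],[[0,0,0.0015],0,0.6],[[0,0,0.002],0,0.6],[[0,0,0.002],0,0.6]]'
```

```text
time: 19.02
tool_pos: [0.546, 0.0504, 0.2372]
tool_rot: [3.142, -0.0, 0.168]
contact_force: [-2.3, -1.0, 5.8]
opening: 0.0597
grip_force: 35.0
```

Contact came exactly at the expected height, so z is confirmed. I'll ease off slightly, recheck and hand in.

```bash
python3 -m jog '[[[0,0,-0.0015],0,0.6],[[0,0,-0.0015],0,0.6],[[0,0,-0.0015],0,0.6],[[0,0,-0.0015],0,0.6]]'; python3 chk.py w12
python3 - <<'E'
from h import *
snap('scene','s2');r=models.pinpoint('hinge_pin','scene');print([(np.round(d['position'],4).tolist(),round(d['confidence'],2)) for d in r[:2]])
E
```

```text
time: 19.52
tool_pos: [0.5461, 0.0504, 0.2374]
tool_rot: [-3.142, -0.0, 0.168]
contact_force: [-1.1, -0.4, 3.0]
opening: 0.0594
grip_force: 35.0
t 19.575 tcp [0.5461 0.0504 0.2373] F [-1.2 -0.   3.1] [-3.142 -0.     0.168]
jamb_bore []
leaf_bore [([0.572, 0.0552, 0.0715], 0.84, array([259. , 209.6])), ([0.4413, 0.0483, -0.0039], 0.72, array([240.5, 327.8]))]
L 56 55 55 55 56 56 56 56 56 57 57 56 57 57 57 57 56 53 43 37 37 39 41 43 from 176
leaf 58 57 57 57 58 58 58 57 58 58 58 54 53 63 78 79 71 49 35 34 36 38 40 42 from 176
R 61 61 60 60 61 61 61 61 61 61 61 60 62 63 62 62 61 57 46 38 39 41 43 44 from 176
cols 220: [47, 48, 47, 45, 42, 40, 41, 49, 62, 73, 64, 47, 42, 46, 49, 51, 51, 50, 50, 51, 50, 51, 50, 50, 50, 50, 49, 50, 50, 50, 49, 49, 49, 49, 48, 50, 48, 48, 48, 48, 48, 48, 48, 48, 47, 49, 48, 46, 48, 48, 47, 48, 47, 46, 47, 47, 47, 46, 47, 47, 47, 46, 47, 47, 46, 47, 46, 47, 57, 68, 64, 50, 42, 38, 39, 42, 46, 50, 52, 51]
[([0.5667, 0.1275, 0.0684], 0.5)]
```

```bash
python3 -c "
from cell import robot
print(robot.hand_in())"
```

```text
the job is handed in; nothing more can be done
None
```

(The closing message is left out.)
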